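Put the cinema handsets back on their charging pads

TASK

Put the red-, blue- and yellow-ended handsets back on charge: lay each one flat, buttons up, on the charging pad with ends of its own colour, centred on the pad and lined up with its length (either way round). Leave the grey-ended handset, the tumbler, the jar and the candle where they are.

Things in the scene. Friction and masses are not known exactly. Their poses are not given: they have to be found in the camera images.
- red_handset: loose black remote-control handset with red ends: a flat bar 110 (x, long) x 38 (y, wide) x 20 (z, high) mm, 0.08 to 0.15 kg, small white buttons and a round pad on top, the last 20 mm at both ends red. Lies flat on the sideboard top (z = 0). Origin: centre of its underside; x along its length, z up.
- blue_handset: loose black remote-control handset with blue ends: a flat bar 110 (x, long) x 38 (y, wide) x 20 (z, high) mm, 0.08 to 0.15 kg, small white buttons and a round pad on top, the last 20 mm at both ends blue. Lies flat on the sideboard top (z = 0). Origin: centre of its underside; x along its length, z up.
- yellow_handset: loose black remote-control handset with yellow ends: a flat bar 110 (x, long) x 38 (y, wide) x 20 (z, high) mm, 0.08 to 0.15 kg, small white buttons and a round pad on top, the last 20 mm at both ends yellow. Lies flat on the sideboard top (z = 0). Origin: centre of its underside; x along its length, z up.
- grey_handset: loose black remote-control handset with grey ends (the one to leave alone): a flat bar 110 (x, long) x 38 (y, wide) x 20 (z, high) mm, 0.08 to 0.15 kg, small white buttons and a round pad on top, the last 20 mm at both ends grey. Lies flat on the sideboard top (z = 0). Origin: centre of its underside; x along its length, z up.
- red_pad: charging pad, fixed to the sideboard: a flat aluminium slab 146 (x, long) x 58 (y, wide) x 10 (z, high) mm with a thin black rubber strip in the middle and red ends, each 16 mm long. Flat top without rim, 10 mm above the origin; a handset lies on it lengthwise, either way round. Origin: centre of its underside; x along its length, z up.
- blue_pad: charging pad, fixed to the sideboard: a flat aluminium slab 146 (x, long) x 58 (y, wide) x 10 (z, high) mm with a thin black rubber strip in the middle and blue ends, each 16 mm long. Flat top without rim, 10 mm above the origin; a handset lies on it lengthwise, either way round. Origin: centre of its underside; x along its length, z up.
- yellow_pad: charging pad, fixed to the sideboard: a flat aluminium slab 146 (x, long) x 58 (y, wide) x 10 (z, high) mm with a thin black rubber strip in the middle and yellow ends, each 16 mm long. Flat top without rim, 10 mm above the origin; a handset lies on it lengthwise, either way round. Origin: centre of its underside; x along its length, z up.
- tumbler: loose green glass tumbler, 60 mm across, 88 mm tall, standing on the sideboard among the things; origin: centre of its underside
- jar: loose white ceramic jar with a brass-coloured cap, 56 mm across, 62 mm tall, standing on the sideboard among the things; origin: centre of its underside
- candle: loose small terracotta candle pot, 36 mm across, 26 mm tall plus a 6 mm wick, standing on the sideboard among the things; origin: centre of its underside

How it is judged (in metres and radians):
At the end, for the whole second after the job is handed in: Red, blue and yellow handsets lie flat, buttons up, at rest on the pads of their own colour: centres within 14 mm, lengths within 12 degrees of the pad's (either way round). Grey handset, tumbler, jar and candle at rest within 2 cm of where they were and upright (within 8 degrees) (horizontal distance between red_handset and red_pad below 0.014 m and angle between the x axis of red_handset and the x axis of red_pad, either way round below 0.21 rad and angle between each of red_handset, blue_handset, yellow_handset's own z axis and vertical below 0.1 rad and z of red_handset in the frame of red_pad between 0.006 and 0.014 m and linear speed of each of red_handset, blue_handset, yellow_handset, grey_handset, tumbler, jar, candle below 0.02 m/s and horizontal distance between blue_handset and blue_pad below 0.014 m and angle between the x axis of blue_handset and the x axis of blue_pad, either way round below 0.21 rad and z of blue_handset in the frame of blue_pad between 0.006 and 0.014 m and horizontal distance between yellow_handset and yellow_pad below 0.014 m and angle between the x axis of yellow_handset and the x axis of yellow_pad, either way round below 0.21 rad and z of yellow_handset in the frame of yellow_pad between 0.006 and 0.014 m and distance of each of grey_handset, tumbler, jar, candle from where it was at the start of the episode below 0.02 m and angle between each of grey_handset, tumbler, jar, candle's own z axis and vertical below 0.15 rad); the robot touches nothing.
It fails at once if the grey handset is shifted by more than 2 cm or tipped (distance of grey_handset from where it was at the start of the episode above 0.02 m or angle between grey_handset's own z axis and vertical above 0.3 rad).
It fails at once if the tumbler is shifted by more than 2 cm or tipped (distance of tumbler from where it was at the start of the episode above 0.02 m or angle between tumbler's own z axis and vertical above 0.3 rad).
It fails at once if the jar is shifted by more than 2 cm or tipped (distance of jar from where it was at the start of the episode above 0.02 m or angle between jar's own z axis and vertical above 0.3 rad).
It fails at once if the candle is shifted by more than 2 cm or tipped (distance of candle from where it was at the start of the episode above 0.02 m or angle between candle's own z axis and vertical above 0.3 rad).
It also fails if it takes over 88 s, if anything falls off the work surface, if the arm or the gripper's body presses on something with over 40 N, if the wrist force passes 120 N, or if a joint passes its speed limit or range.

ROBOT

A 6-joint arm with a two-finger parallel gripper is mounted at the origin on the work surface. World frame = base frame: x ahead of the robot, y to its left, z up, the work surface at z = 0. Lengths are in mm, angles in rad, forces in N, time in s.
With the tool pointing down it reaches from about 275 to 750 mm from the base axis. Payload 10.2 kg.
Tool frame: the origin (TCP) lies midway between the tips of the shut fingers; the grasp point (between the pads) lies 19 mm behind it; z points along the fingers, y is the line along which they close (so a half turn about z gives the same grasp; the last joint's range is limited). The gripper opens to 85 mm and grips with 20 to 120 N. Pads are 22 mm wide; open, the fingers measure 114 mm over their backs; the gripper's body (76 mm by 85 mm) begins 54 mm behind the grasp point. The pads swing forward as they close: fully open they stand 13 mm farther back than shut.
Start: joints at [-1.452, 0.313, 1.498, -0, 1.331, -0.223], TCP at [175.959, -494.641, 231.294] pointing down, gripper open.
Joint ranges: [-2.94, 2.94], [-0.97, 2.17], [0.19, 2.56], [-1.23, 4.37], [0.02, 3.11], [-2.88, 2.88]. Speed limits (rad/s): [2.39, 2.39, 3.01, 3.14, 3.14, 3.14].

INTERFACE

Orientations are given as a unit quaternion [w, x, y, z].
In Python, from workcell import robot, get_image, camera_params gives the robot as it stands.
- The arm moves only by the tool drive_tool, never from a script. Its argument "motion" is a list of rows, each a list of 2 entries, a list of its own where there are three numbers: the shift along the world's x, y, z normalised to -1 to 1, where 1 is 100 mm, then the turn, a rotation vector about the world's x, y, z normalised to -1 to 1, where 1 is 90 degrees. In form: [[[x, y, z], [ax, ay, az]], ...]. A call has exactly 5 rows; each row is the pose to reach, as a shift and turn from the pose commanded when the call began; what a row does not reach only later rows make up. A row lasts 1/8 s, in which the tool goes at most 62.5 mm and 10.7 degrees, less where a joint would pass 70% of its speed; a pose out of reach is approached as far as the arm can. A call with a number of a shift or a turn outside -1 to 1 is refused whole. A call with a gripper value outside its range is refused whole. "grip" is the opening, from -1 (shut) to 1 (fully open), set as the call begins (left out, the last holds). The fingers move at their own pace and stop on an object; "newtons" is the grip in N (left out, the last holds). Time passes only in rows, so rows that repeat a pose let the fingers close, or fill a call up. It gives the time, the measured TCP pose, the force, the opening and the grip force at its end, in the units of the state.
- robot.sense(): the state, without advancing time (a new reading comes with each control period).
- get_image(name): name is "scene" or "top" or "wrist"; returns the picture (420x560x3 uint8, blue, green, red); there is no depth.
- camera_params(name): a dict with "camera_matrix" (3x3 intrinsics, pixels), "camera_from_world" (4x4, takes a point from world to camera coordinates); the wrist camera has in their place "tool_from_camera" (4x4, takes a point from camera to tool coordinates, whose origin is the TCP and whose axes are the flange's). Camera axes: x right, y down, z forward; pixel columns grow to the right and rows downward; lengths in mm; the calibration is good to about 2 mm. A picture is of the moment at which its call begins: read the wrist's pose just before it. camera_params takes no time and is no camera call.
- robot.close_job(): hands the job in; it is judged then, once.
The state is a dict: "clock": time; "joint_positions": joint angles; "qvel": joint speeds; "joint_torque": joint torques, N m; "tool_pos": TCP position; "eef_rot": TCP orientation; "wrist_force": force on the tool from outside, world axes, zero at the start; "torque": the same for the moment, N m; "grip_width": finger opening in mm; "finger_force": force on a finger pad.
Only numpy, scipy, OpenCV 4.12 (cv2) and the standard library are available. Lean on these libraries where they do the work, as an engineer would, in place of code of your own. Each camera call takes 0.05 s, during which the arm holds its last target. There are 200 camera calls.

## Working session

There is one attempt and no reset: what is moved stays moved. The work goes in short steps, Python scripts to look and compute and a tool call to move; the robot and the scene stay as the last step left them, time stands still between calls to the robot, and variables do not carry over. Pictures are saved under pics/ and viewed, at most 14 in all, crops included, and the job is handed in when it is done.

Besides the shell and the picture viewer there is one more tool, called after "Call:" as name([rows], argument=value, ...), one row to a line, values as JSON. drive_tool: Moves the arm, as the interface text tells. Its arguments: {"type":"object","properties":{"motion":{"type":"array"},"grip":{"type":"number"},"newtons":{"type":"number"}},"required":["motion"]}

```bash
ls; mkdir -p pics
python3 - <<'E'
from workcell import robot,get_image,camera_params
import cv2
print(robot.sense())
for n in("top","scene"):
    cv2.imwrite(f"pics/{n}0.png",get_image(n)); print(camera_params(n))
print(camera_params("wrist"))
E
```

```text
pics
{'clock': 0.0, 'joint_positions': array([-1.45238925e+00,  3.13438518e-01,  1.49842556e+00,  4.76366024e-06,
        1.33101707e+00, -2.23430873e-01]), 'qvel': array([ 2.85959066e-05,  1.19348558e-04,  1.86742299e-03, -1.01776429e-04,
       -1.53960197e-05, -6.84071560e-04]), 'joint_torque': array([ 5.64650713e-05, -4.12265539e+01, -2.59741294e+01, -1.96023780e-04,
        4.14313894e-03, -1.85411733e-05]), 'tool_pos': array([ 175.93339773, -494.37104293,  230.74529311]), 'eef_rot': array([-6.43239725e-04,  9.85428768e-01,  1.70087412e-01,  3.61253353e-05]), 'wrist_force': array([0.0572889 , 0.28931819, 0.15044578]), 'torque': array([0.042565  , 0.03577882, 0.01856973]), 'finger_force': 0.0, 'grip_width': 85.7459381216234}
{'camera_matrix': array([[433.16517967,   0.        , 278.18553262],
       [  0.        , 433.16517967, 202.2764211 ],
       [  0.        ,   0.        ,   1.        ]]), 'camera_from_world': array([[-2.53332415e-02, -9.99671245e-01,  3.95320963e-03,
         8.75201256e+00],
       [-9.78464494e-01,  2.39850876e-02, -2.05016947e-01,
         5.83683192e+02
[... 545 characters left out ...]
 [-6.12885117e-01, -4.40136474e-01, -6.56240594e-01,
         1.44068470e+03],
       [ 0.00000000e+00,  0.00000000e+00,  0.00000000e+00,
         1.00000000e+00]])}
{'camera_matrix': array([[300.50212557,   0.        , 281.72026599],
       [  0.        , 300.50212557, 206.85019049],
       [  0.        ,   0.        ,   1.        ]]), 'tool_from_camera': array([[ 4.98768371e-04, -9.46647762e-01, -3.22269709e-01,
         8.34529813e+01],
       [ 9.99999687e-01,  6.69847073e-04, -4.19961957e-04,
        -1.47086098e+00],
       [ 6.13427468e-04, -3.22269399e-01,  9.46647800e-01,
        -1.44564350e+02],
       [ 0.00000000e+00,  0.00000000e+00,  0.00000000e+00,
         1.00000000e+00]])}
```

View pics/top0.png

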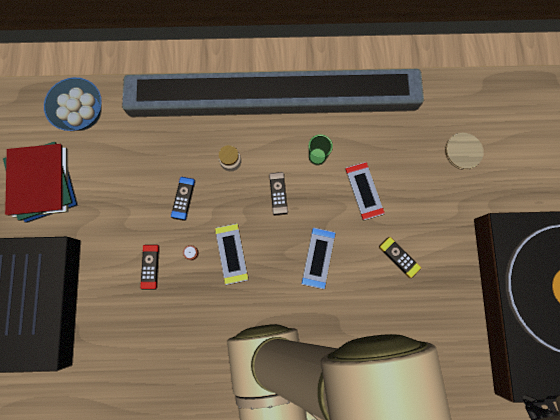

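View pics/scene0.png

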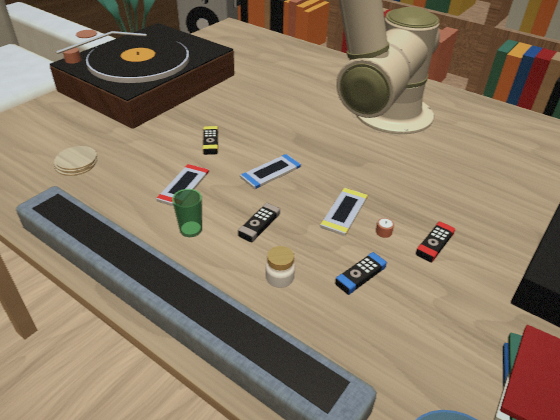

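The top view shows these objects:

| Object | Pixel position |
|---|---|
| Red handset | (149,267) |
| Blue handset | (183,198) |
| Yellow handset | (400,257) |
| Grey handset | (279,193) |
| Yellow pad | (231,254) |
| Blue pad | (319,258) |
| Red pad | (365,191) |
| Candle | (190,253) |
| Jar | (229,157) |
| Tumbler | (319,150) |

The scene view agrees with this layout.

```bash
cat > h.py <<'E'
import numpy as np,cv2
from workcell import robot,get_image,camera_params
from scipy.spatial.transform import Rotation as R
HUE={'red':(172,6),'blue':(98,125),'yellow':(22,36)}
def mask(img,c):
    h,s,v=cv2.split(cv2.cvtColor(img,cv2.COLOR_BGR2HSV)); a,b=HUE[c]
    m=((h>=a)|(h<=b)) if a>b else ((h>=a)&(h<=b))
    return (m&(s>110)&(v>70)).astype(np.uint8)
def cast(name,uv,z,st=None):
    p=camera_params(name); K=p['camera_matrix']
    if name=='wrist':
        T=np.eye(4);T[:3,:3]=R.from_quat(np.roll(st['eef_rot'],-1)).as_matrix();T[:3,3]=st['tool_pos']
        T=T@p['tool_from_camera']
    else: T=np.linalg.inv(p['camera_from_world'])
    d=T[:3,:3]@np.linalg.solve(K,[uv[0],uv[1],1]); o=T[:3,3]
    return o+d*(z-o[2])/d[2]
def ends(name,img,c,z,st=None,win=None,amin=25):
    m=mask(img,c)
    if win: w=np.zeros_like(m);x0,y0,x1,y1=win;w[y0:y1,x0:x1]=1;m*=w
    n,l,s,ce=cv2.connectedComponentsWithStats(m)
    k=[i for i in sorted(range(1,n),key=lambda i:-s[i,4]) if s[i,4]>amin][:2]
    P=[cast(name,ce[i],z,st)[:2] for i in k]
    if len(P)<2: return 'found',[(ce[i].round(),s[i,4]) for i in k]
    d=P[0]-P[1]; a=np.degrees(np.arctan2(d[1],d[0]))%180
    return ((P[0]+P[1])/2).round(1),round(a,1),'len',round(np.hypot(*d),1),[int(s[i,4]) for i in k]
E
python3 - <<'E'
from h import *
i=get_image('top')
W={'red':((120,235,175,300),(335,155,395,225)),'blue':((160,170,205,228),(290,220,345,295)),'yellow':((370,230,430,285),(205,215,260,292))}
for c,(a,b) in W.items(): print(c,ends('top',i,c,18,win=a),ends('top',i,c,10,win=b))
for n,uv,z in(('grey',(279,193),20),('jar',(229,153),62),('tumbler',(320,138),88),('candle',(190,251),26)):print(n,cast('top',uv,z).round())
E
```

```text
red (array([439.2, 316.6]), np.float64(178.4), 'len', np.float64(90.2), [112, 105]) (array([ 621.3, -228.4]), np.float64(15.1), 'len', np.float64(126.9), [123, 116])
blue (array([611.2, 237.4]), np.float64(167.7), 'len', np.float64(90.8), [98, 88]) (array([ 451.3, -102.6]), np.float64(166.4), 'len', np.float64(127.0), [137, 125])
yellow (array([ 446.9, -304.6]), np.float64(42.0), 'len', np.float64(89.9), [108, 104]) (array([467.5, 115.8]), np.float64(10.8), 'len', np.float64(126.7), [131, 114])
grey [616.  -9.  20.]
jar [712. 114.  62.]
tumbler [ 737. -112.   88.]
candle [474. 214.  26.]
```

Call:
drive_tool([
  [[0.18, 0.12, -0.08], [0, 0, 0.05]],
  [[0.36, 0.25, -0.15], [0, 0, 0.1]],
  [[0.54, 0.38, -0.22], [0, 0, 0.15]],
  [[0.72, 0.5, -0.3], [0, 0, 0.2]],
  [[0.9, 0.63, -0.37], [0, 0, 0.249]],
], grip=0.5)

```text
clock: 0.78
tool_pos: [266.5, -431.1, 193.8]
eef_rot: [-0.0, 0.933, 0.359, 0.0]
wrist_force: [-0.2, -0.2, -0.7]
grip_width: 64.2
finger_force: 0.0
```

Call:
drive_tool([
  [[0.18, 0.12, -0.08], [0, 0, 0]],
  [[0.36, 0.25, -0.15], [0, 0, 0]],
  [[0.54, 0.38, -0.22], [0, 0, 0]],
  [[0.72, 0.5, -0.3], [0, 0, 0]],
  [[0.9, 0.63, -0.37], [0, 0, 0]],
])

```text
clock: 1.4
tool_pos: [356.4, -368.1, 156.8]
eef_rot: [-0.0, 0.934, 0.358, -0.0]
wrist_force: [-0.5, -0.1, 0.6]
grip_width: 64.2
finger_force: 0.0
```

Call:
drive_tool([
  [[0.18, 0.12, -0.08], [0, 0, 0]],
  [[0.36, 0.25, -0.15], [0, 0, 0]],
  [[0.54, 0.38, -0.22], [0, 0, 0]],
  [[0.72, 0.5, -0.3], [0, 0, 0]],
  [[0.91, 0.64, -0.37], [0, 0, 0]],
])

```text
clock: 2.02
tool_pos: [447.4, -304.1, 119.8]
eef_rot: [-0.0, 0.934, 0.358, -0.0]
wrist_force: [0.4, -0.0, -0.6]
grip_width: 63.8
finger_force: 0.0
```

Run:
```python
from h import *
s=robot.sense();i=get_image('wrist');cv2.imwrite('pics/w1.png',i)
print(s['tool_pos'],s['eef_rot'],s['grip_width'],ends('wrist',i,'yellow',19,s))
```

```text
[ 447.40648925 -304.14736292  119.7881839 ] [-2.65941060e-04  9.33628353e-01  3.58242953e-01 -1.19789726e-04] 63.81030257665342 (array([ 446. , -304.8]), np.float64(42.3), 'len', np.float64(91.4), [962, 654])
```

View pics/w1.png

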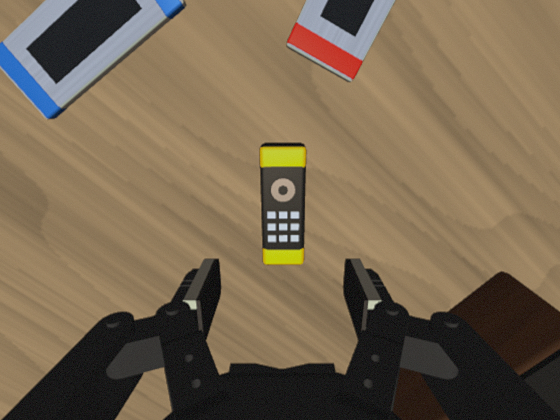

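The wrist view shows the yellow handset at (283,205), upright in the frame and centred between the open fingers. It matches the top-view fix to about 1 mm, so I'm going down to grasp it.

Call:
drive_tool([
  [[0, 0, -0.14], [0, 0, 0]],
  [[0, 0, -0.28], [0, 0, 0]],
  [[-0.01, 0, -0.42], [0, 0, 0]],
  [[-0.01, 0, -0.55], [0, 0, 0]],
  [[-0.01, 0, -0.68], [0, 0, 0]],
])

```text
clock: 2.7
tool_pos: [445.8, -304.8, 51.4]
eef_rot: [-0.0, 0.934, 0.358, -0.0]
wrist_force: [0.4, 0.0, -0.3]
grip_width: 64.0
finger_force: 0.0
```

Call:
drive_tool([
  [[0, 0, -0.15], [0, 0, 0]],
  [[0, 0, -0.28], [0, 0, 0]],
  [[0, 0, -0.4], [0, 0, 0]],
  [[0, 0, -0.5], [0, 0, 0]],
  [[0, 0, -0.5], [0, 0, 0]],
])

```text
clock: 3.32
tool_pos: [445.7, -304.4, 1.6]
eef_rot: [-0.001, 0.934, 0.358, -0.0]
wrist_force: [-0.0, 0.2, -0.9]
grip_width: 64.1
finger_force: 0.0
```

Call:
drive_tool([
  [[0, 0, 0], [0, 0, 0]],
  [[0, 0, 0], [0, 0, 0]],
  [[0, 0, 0], [0, 0, 0]],
  [[0, 0, 0], [0, 0, 0]],
  [[0, 0, 0], [0, 0, 0]],
], grip=-0.6, newtons=35)

```text
clock: 3.95
tool_pos: [446.3, -305.0, 3.0]
eef_rot: [0.001, 0.934, 0.358, 0.0]
wrist_force: [0.0, -0.2, 5.9]
grip_width: 36.9
finger_force: 36.5
```

Call:
drive_tool([
  [[0, 0, 0.1], [0, 0, 0]],
  [[0, 0, 0.3], [0, 0, 0]],
  [[0, 0, 0.5], [0, 0, 0]],
  [[0, 0, 0.7], [0, 0, 0]],
  [[0, 0.2, 0.8], [0, 0, 0]],
])

```text
clock: 4.58
tool_pos: [446.0, -284.8, 83.4]
eef_rot: [0.001, 0.934, 0.358, 0.0]
wrist_force: [0.7, 0.7, -2.1]
grip_width: 37.0
finger_force: 35.7
```

Call:
drive_tool([
  [[0.01, 0.2, 0], [0, 0, -0.07]],
  [[0.02, 0.4, 0], [0, 0, -0.14]],
  [[0.03, 0.6, 0], [0, 0, -0.21]],
  [[0.04, 0.8, 0], [0, 0, -0.28]],
  [[0.05, 1.0, 0], [0, 0, -0.346]],
])

```text
clock: 5.2
tool_pos: [450.4, -182.6, 82.0]
eef_rot: [-0.001, 0.996, 0.093, -0.0]
wrist_force: [0.4, -0.8, -1.7]
grip_width: 36.9
finger_force: 35.7
```

Call:
drive_tool([
  [[0.01, 0.2, 0], [0, 0, 0]],
  [[0.02, 0.4, 0], [0, 0, 0]],
  [[0.03, 0.6, 0], [0, 0, 0]],
  [[0.04, 0.8, 0], [0, 0, 0]],
  [[0.05, 1.0, 0], [0, 0, 0]],
])

```text
clock: 5.82
tool_pos: [455.8, -83.2, 82.2]
eef_rot: [-0.0, 0.995, 0.095, -0.0]
wrist_force: [-0.5, -1.2, -1.8]
grip_width: 37.4
finger_force: 35.7
```

Call:
drive_tool([
  [[0.01, 0.2, 0], [0, 0, 0]],
  [[0.02, 0.4, 0], [0, 0, 0]],
  [[0.03, 0.6, 0], [0, 0, 0]],
  [[0.04, 0.8, 0], [0, 0, 0]],
  [[0.05, 1.0, 0], [0, 0, 0]],
])

```text
clock: 6.45
tool_pos: [460.6, 16.7, 82.3]
eef_rot: [-0.0, 0.995, 0.095, -0.0]
wrist_force: [0.4, 0.5, -1.0]
grip_width: 37.5
finger_force: 35.7
```

Call:
drive_tool([
  [[0.01, 0.25, 0], [0, 0, 0]],
  [[0.02, 0.5, 0], [0, 0, 0]],
  [[0.04, 0.75, 0], [0, 0, 0]],
  [[0.06, 1.0, 0], [0, 0, 0]],
  [[0.06, 1.0, 0], [0, 0, 0]],
])

```text
clock: 7.08
tool_pos: [466.4, 117.0, 82.2]
eef_rot: [-0.0, 0.995, 0.096, -0.0]
wrist_force: [-0.3, 0.1, -1.2]
grip_width: 36.9
finger_force: 35.7
```

Run:
```python
from h import *
s=robot.sense();i=get_image('wrist');cv2.imwrite('pics/w2.png',i)
print(s['tool_pos'],s['eef_rot'],s['grip_width'],s['finger_force'])
n,l,S,c=cv2.connectedComponentsWithStats(mask(i,'yellow'))
for k in range(1,n):
    if S[k,4]>80: print(S[k],c[k].round(1),cast('wrist',c[k],10,s).round(1))
```

```text
[466.40221125 116.98918337  82.19455126] [-7.65826121e-05  9.95341870e-01  9.64081997e-02 -1.23414657e-04] 36.88150010769847 35.710092186927795
[ 245  123   84   23 1717] [286.2 134.5] [528.7 127.6  10. ]
[ 239  178   86   38 3115] [281.6 196. ] [483.7 122.2  10. ]
[ 247  343   71   26 1294] [281.7 356.4] [333.1  92.5  10. ]
```

View pics/w2.png

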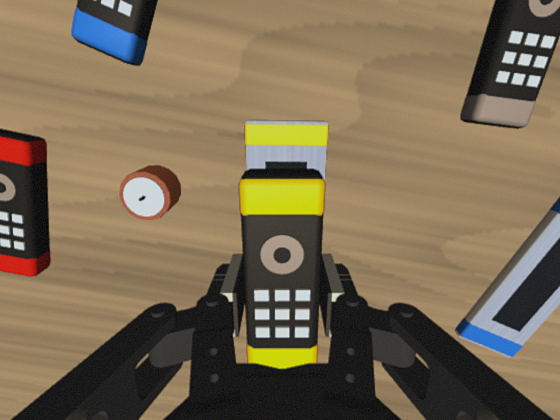

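The far end of the yellow pad shows at (286,134) and the held handset sits in line with it, within about 2 mm. I'm lowering it now.

Call:
drive_tool([
  [[0, 0, -0.18], [0, 0, 0]],
  [[0, 0, -0.36], [0, 0, 0]],
  [[0, 0, -0.52], [0, 0, 0]],
  [[-0.01, 0, -0.64], [0, 0, 0]],
  [[-0.01, 0, -0.69], [0, 0, 0]],
])

```text
clock: 7.75
tool_pos: [465.6, 115.1, 12.9]
eef_rot: [-0.0, 0.996, 0.094, -0.0]
wrist_force: [-7.2, 0.1, 42.3]
grip_width: 37.2
finger_force: 41.7
```

Call:
drive_tool([
  [[0, 0, 0], [0, 0, 0]],
  [[0, 0, 0], [0, 0, 0]],
  [[0, 0, 0], [0, 0, 0]],
  [[0, 0, 0.05], [0, 0, 0]],
  [[0, 0, 0.15], [0, 0, 0]],
], grip=0.45)

```text
clock: 8.38
tool_pos: [465.9, 115.4, 28.8]
eef_rot: [-0.0, 0.996, 0.095, -0.0]
wrist_force: [-0.0, 0.6, -0.7]
grip_width: 62.4
finger_force: 0.0
```

Call:
drive_tool([
  [[0, 0, 0.2], [0, 0, 0]],
  [[0.1, 0.05, 0.4], [0, 0, -0.05]],
  [[0.25, 0.15, 0.6], [0, 0, -0.12]],
  [[0.45, 0.3, 0.8], [0, 0, -0.19]],
  [[0.65, 0.5, 0.9], [0, 0, -0.258]],
])

```text
clock: 9.0
tool_pos: [532.0, 165.8, 120.4]
eef_rot: [-0.0, 0.994, -0.11, 0.001]
wrist_force: [0.3, -0.3, -1.0]
grip_width: 61.6
finger_force: 0.0
```

Call:
drive_tool([
  [[0.2, 0.18, 0], [0, 0, 0]],
  [[0.4, 0.36, 0], [0, 0, 0]],
  [[0.6, 0.54, 0], [0, 0, 0]],
  [[0.8, 0.72, 0], [0, 0, 0]],
  [[0.8, 0.72, 0], [0, 0, 0]],
])

```text
clock: 9.62
tool_pos: [611.4, 238.2, 118.5]
eef_rot: [-0.0, 0.994, -0.107, 0.0]
wrist_force: [-0.4, -0.1, 0.3]
grip_width: 61.9
finger_force: 0.0
```

Run:
```python
from h import *
s=robot.sense();i=get_image('wrist');cv2.imwrite('pics/w3.png',i)
print(s['tool_pos'],s['eef_rot'],s['grip_width'],ends('wrist',i,'blue',19,s))
i=get_image('top');print(ends('top',i,'yellow',20,win=(205,215,260,292)));cv2.imwrite('pics/t3.png',i)
```

```text
[611.40553339 238.18341017 118.53020624] [-1.23624858e-04  9.94238522e-01 -1.07189840e-01  2.89082725e-04] 61.86404822402216 (array([609.7, 239.1]), np.float64(167.9), 'len', np.float64(91.3), [973, 615])
(array([466.5, 115.6]), np.float64(10.7), 'len', np.float64(109.7), [240, 223])
```

View pics/t3.png

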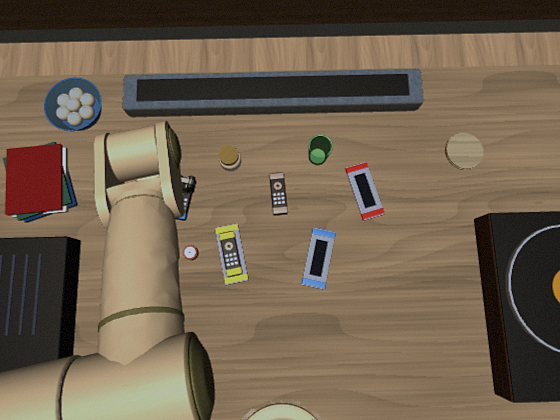

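The top view shows the yellow handset centred on its pad at (231,254), and nothing else has moved. Next I'm grasping the blue handset.

Call:
drive_tool([
  [[0, 0, -0.14], [0, 0, 0]],
  [[0, 0, -0.28], [0, 0, 0]],
  [[0, 0.01, -0.42], [0, 0, 0]],
  [[0, 0.01, -0.56], [0, 0, 0]],
  [[0, 0.01, -0.7], [0, 0, 0]],
])

```text
clock: 10.35
tool_pos: [610.9, 238.3, 47.2]
eef_rot: [0.0, 0.994, -0.108, -0.0]
wrist_force: [0.5, 0.8, 0.3]
grip_width: 61.9
finger_force: 0.0
```

Call:
drive_tool([
  [[0, 0, -0.14], [0, 0, 0]],
  [[0, 0, -0.26], [0, 0, 0]],
  [[0, 0, -0.36], [0, 0, 0]],
  [[0, 0, -0.44], [0, 0, 0]],
  [[0, 0, -0.45], [0, 0, 0]],
])

```text
clock: 10.98
tool_pos: [610.8, 238.3, 2.8]
eef_rot: [0.0, 0.994, -0.108, -0.0]
wrist_force: [0.4, -0.4, -0.4]
grip_width: 61.9
finger_force: 0.0
```

Call:
drive_tool([
  [[0, 0, 0], [0, 0, 0]],
  [[0, 0, 0], [0, 0, 0]],
  [[0, 0, 0], [0, 0, 0]],
  [[0, 0, 0], [0, 0, 0]],
  [[0, 0, 0], [0, 0, 0]],
], grip=-0.6)

```text
clock: 11.6
tool_pos: [611.3, 238.4, 3.9]
eef_rot: [-0.0, 0.994, -0.108, 0.001]
wrist_force: [-0.8, 0.3, 6.6]
grip_width: 37.0
finger_force: 37.4
```

Call:
drive_tool([
  [[0, 0, 0.1], [0, 0, 0]],
  [[0, 0, 0.3], [0, 0, 0]],
  [[0, 0, 0.5], [0, 0, 0]],
  [[0, 0, 0.7], [0, 0, 0]],
  [[0, -0.1, 0.8], [0, 0, 0]],
])

```text
clock: 12.22
tool_pos: [611.3, 228.5, 85.3]
eef_rot: [-0.0, 0.994, -0.107, 0.001]
wrist_force: [-0.2, -0.7, -1.2]
grip_width: 37.1
finger_force: 36.7
```

Call:
drive_tool([
  [[-0.1, -0.2, 0], [0, 0, 0]],
  [[-0.2, -0.4, 0], [0, 0, 0]],
  [[-0.3, -0.6, 0], [0, 0, 0]],
  [[-0.4, -0.8, 0], [0, 0, 0]],
  [[-0.5, -1.0, 0], [0, 0, -0.013]],
])

```text
clock: 12.85
tool_pos: [560.4, 127.1, 83.4]
eef_rot: [0.0, 0.993, -0.118, -0.0]
wrist_force: [-0.3, -0.7, -0.7]
grip_width: 37.2
finger_force: 36.7
```

Call:
drive_tool([
  [[-0.1, -0.2, 0], [0, 0, 0]],
  [[-0.2, -0.4, 0], [0, 0, 0]],
  [[-0.3, -0.6, 0], [0, 0, 0]],
  [[-0.4, -0.8, 0], [0, 0, 0]],
  [[-0.5, -1.0, 0], [0, 0, 0]],
])

```text
clock: 13.48
tool_pos: [510.3, 27.2, 83.5]
eef_rot: [0.0, 0.993, -0.118, -0.0]
wrist_force: [0.3, 0.7, -0.4]
grip_width: 37.2
finger_force: 36.7
```

Call:
drive_tool([
  [[-0.1, -0.2, 0], [0, 0, 0]],
  [[-0.2, -0.4, 0], [0, 0, 0]],
  [[-0.3, -0.6, 0], [0, 0, 0]],
  [[-0.4, -0.8, 0], [0, 0, 0]],
  [[-0.5, -1.0, 0], [0, 0, 0]],
])

```text
clock: 14.1
tool_pos: [460.2, -72.7, 83.5]
eef_rot: [0.0, 0.993, -0.118, -0.0]
wrist_force: [0.1, 0.5, -0.8]
grip_width: 37.3
finger_force: 36.7
```

Call:
drive_tool([
  [[-0.03, -0.1, 0], [0, 0, 0]],
  [[-0.06, -0.2, 0], [0, 0, 0]],
  [[-0.1, -0.31, 0], [0, 0, 0]],
  [[-0.1, -0.31, 0], [0, 0, 0]],
  [[-0.1, -0.31, 0], [0, 0, 0]],
])

```text
clock: 14.72
tool_pos: [451.0, -102.4, 83.3]
eef_rot: [-0.0, 0.993, -0.118, -0.0]
wrist_force: [-0.1, 0.4, -1.5]
grip_width: 36.9
finger_force: 36.7
```

Run:
```python
from h import *
s=robot.sense();i=get_image('wrist');cv2.imwrite('pics/w4.png',i)
print(s['tool_pos'],s['eef_rot'],s['grip_width'],s['finger_force'])
n,l,S,c=cv2.connectedComponentsWithStats(mask(i,'blue'))
for k in range(1,n):
    if S[k,4]>80: print(S[k],c[k].round(1),cast('wrist',c[k],10,s).round(1))
```

```text
[ 451.01367584 -102.42851716   83.26676577] [-6.88816454e-05  9.93037493e-01 -1.17798693e-01 -3.20597982e-05] 36.89159090634183 36.67855739593506
[ 243  124   83   22 1653] [284.1 134.5] [ 511.7 -117.1   10. ]
[ 240  178   85   37 3013] [281.8 195.5] [ 468.3 -105.    10. ]
[ 247  343   70   26 1354] [281.8 355.9] [318.3 -69.1  10. ]
```

View pics/w4.png

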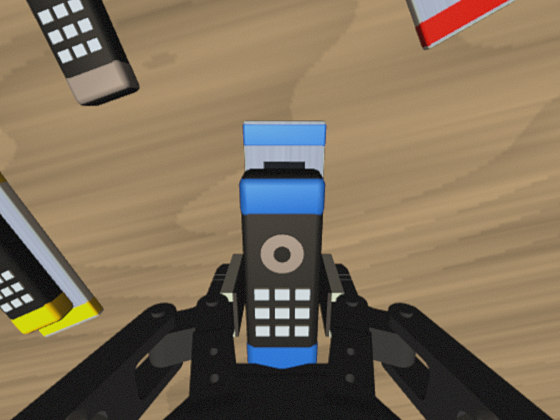

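The blue pad's end is at (284,134), with the held handset in line with it. I'm lowering and releasing.

Call:
drive_tool([
  [[0, 0, -0.18], [0, 0, 0]],
  [[0, 0, -0.36], [0, 0, 0]],
  [[0, 0, -0.52], [0, 0, 0]],
  [[0, 0, -0.64], [0, 0, 0]],
  [[0, 0, -0.68], [0, 0, 0]],
])

```text
clock: 15.4
tool_pos: [450.8, -102.4, 14.8]
eef_rot: [-0.0, 0.993, -0.118, -0.0]
wrist_force: [-0.3, 0.3, -0.9]
grip_width: 37.1
finger_force: 36.7
```

Call:
drive_tool([
  [[0, 0, 0], [0, 0, 0]],
  [[0, 0, 0], [0, 0, 0]],
  [[0, 0, 0], [0, 0, 0]],
  [[0, 0, 0.05], [0, 0, 0]],
  [[0, 0, 0.15], [0, 0, 0]],
], grip=0.45)

```text
clock: 16.02
tool_pos: [450.9, -102.6, 30.8]
eef_rot: [-0.0, 0.993, -0.118, -0.0]
wrist_force: [0.3, -0.2, -0.0]
grip_width: 61.6
finger_force: 0.0
```

Call:
drive_tool([
  [[0, 0, 0.2], [0, 0, 0]],
  [[0, 0.05, 0.4], [0, 0, 0]],
  [[0, 0.1, 0.6], [0, 0, 0]],
  [[0, 0.25, 0.8], [0, 0, 0]],
  [[0, 0.4, 0.9], [0, 0, 0]],
])

```text
clock: 16.65
tool_pos: [451.3, -62.2, 121.7]
eef_rot: [0.0, 0.993, -0.118, 0.001]
wrist_force: [0.3, -0.8, 0.2]
grip_width: 62.2
finger_force: 0.0
```

Call:
drive_tool([
  [[0, 0.2, 0], [0, 0, 0.03]],
  [[0, 0.4, 0], [0, 0, 0.06]],
  [[0, 0.6, 0], [0, 0, 0.09]],
  [[-0.02, 0.8, 0], [0, 0, 0.12]],
  [[-0.04, 1.0, 0], [0, 0, 0.132]],
])

```text
clock: 17.27
tool_pos: [446.6, 38.4, 120.3]
eef_rot: [-0.0, 1.0, -0.014, -0.0]
wrist_force: [0.5, 0.3, 1.0]
grip_width: 62.0
finger_force: 0.0
```

Call:
drive_tool([
  [[0, 0.2, 0], [0, 0, 0]],
  [[0, 0.4, 0], [0, 0, 0]],
  [[0, 0.6, 0], [0, 0, 0]],
  [[-0.02, 0.8, 0], [0, 0, 0]],
  [[-0.04, 1.0, 0], [0, 0, 0]],
])

```text
clock: 17.9
tool_pos: [442.6, 138.4, 120.3]
eef_rot: [-0.0, 1.0, -0.014, -0.0]
wrist_force: [-0.5, 0.4, -1.2]
grip_width: 61.6
finger_force: 0.0
```

Call:
drive_tool([
  [[0, 0.2, 0], [0, 0, 0]],
  [[0, 0.4, 0], [0, 0, 0]],
  [[0, 0.6, 0], [0, 0, 0]],
  [[-0.02, 0.8, 0], [0, 0, 0]],
  [[-0.04, 1.0, 0], [0, 0, 0]],
])

```text
clock: 18.52
tool_pos: [438.4, 238.3, 120.3]
eef_rot: [0.0, 1.0, -0.014, -0.0]
wrist_force: [-0.2, -0.3, 0.1]
grip_width: 61.9
finger_force: 0.0
```

Call:
drive_tool([
  [[0, 0.2, 0], [0, 0, 0]],
  [[0, 0.4, 0], [0, 0, 0]],
  [[0, 0.6, 0], [0, 0, 0]],
  [[0, 0.79, 0], [0, 0, 0]],
  [[0, 0.79, 0], [0, 0, 0]],
])

```text
clock: 19.15
tool_pos: [438.7, 317.5, 120.2]
eef_rot: [0.0, 1.0, -0.014, -0.0]
wrist_force: [-0.0, 1.2, 0.4]
grip_width: 61.8
finger_force: 0.0
```

Run:
```python
from h import *
s=robot.sense();i=get_image('wrist');cv2.imwrite('pics/w5.png',i)
print(s['tool_pos'],s['eef_rot'],s['grip_width'],ends('wrist',i,'red',19,s))
i=get_image('top');print(ends('top',i,'blue',20,win=(290,220,345,295)));cv2.imwrite('pics/t5.png',i)
```

```text
[438.70134602 317.45194463 120.15216206] [ 1.44017113e-06  9.99906534e-01 -1.36719426e-02 -2.86282235e-05] 61.75531124178309 (array([437.8, 317.8]), np.float64(178.9), 'len', np.float64(91.2), [978, 666])
(array([ 451. , -101.7]), np.float64(166.3), 'len', np.float64(110.9), [244, 228])
```

View pics/w5.png

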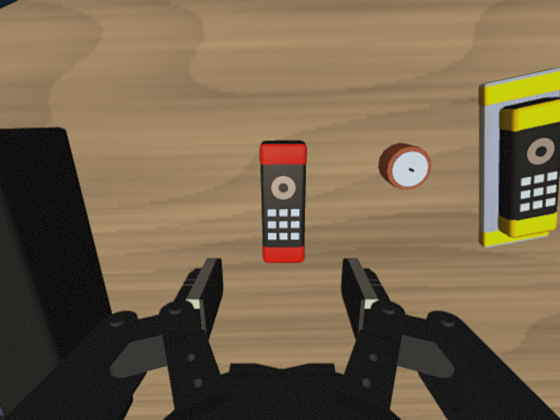

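The red handset is centred at (283,203), with the candle well clear at (405,166). I'm grasping it.

Call:
drive_tool([
  [[0, 0, -0.14], [0, 0, 0]],
  [[0, 0, -0.28], [0, 0, 0]],
  [[0, 0.01, -0.42], [0, 0, 0]],
  [[0, 0.01, -0.56], [0, 0, 0]],
  [[0, 0.01, -0.7], [0, 0, 0]],
])

```text
clock: 19.88
tool_pos: [438.9, 317.3, 49.2]
eef_rot: [0.0, 1.0, -0.014, -0.0]
wrist_force: [0.1, 0.1, -0.4]
grip_width: 62.1
finger_force: 0.0
```

Call:
drive_tool([
  [[0, 0, -0.14], [0, 0, 0]],
  [[0, 0, -0.26], [0, 0, 0]],
  [[0, 0, -0.38], [0, 0, 0]],
  [[0, 0, -0.46], [0, 0, 0]],
  [[0, 0, -0.47], [0, 0, 0]],
])

```text
clock: 20.5
tool_pos: [438.8, 317.3, 2.8]
eef_rot: [0.0, 1.0, -0.014, -0.0]
wrist_force: [0.2, 0.5, 0.5]
grip_width: 62.2
finger_force: 0.0
```

Call:
drive_tool([
  [[0, 0, 0], [0, 0, 0]],
  [[0, 0, 0], [0, 0, 0]],
  [[0, 0, 0], [0, 0, 0]],
  [[0, 0, 0], [0, 0, 0]],
  [[0, 0, 0], [0, 0, 0]],
], grip=-0.6)

```text
clock: 21.12
tool_pos: [439.3, 317.5, 3.9]
eef_rot: [-0.0, 1.0, -0.014, 0.001]
wrist_force: [-0.9, -1.2, 5.8]
grip_width: 37.5
finger_force: 37.1
```

Call:
drive_tool([
  [[0, 0, 0.1], [0, 0, 0]],
  [[0, 0, 0.3], [0, 0, 0]],
  [[0, 0, 0.55], [0, 0, 0]],
  [[0, 0, 0.8], [0, 0, 0]],
  [[0, 0, 1.0], [0, 0, 0]],
])

```text
clock: 21.75
tool_pos: [438.9, 317.3, 104.6]
eef_rot: [-0.0, 1.0, -0.014, 0.0]
wrist_force: [0.8, -0.3, -1.6]
grip_width: 37.2
finger_force: 36.3
```

Call:
drive_tool([
  [[0.06, -0.2, 0], [0, 0, 0.04]],
  [[0.12, -0.4, 0], [0, 0, 0.08]],
  [[0.18, -0.6, 0], [0, 0, 0.12]],
  [[0.24, -0.8, 0], [0, 0, 0.16]],
  [[0.3, -1.0, 0], [0, 0, 0.186]],
])

```text
clock: 22.38
tool_pos: [468.9, 216.6, 103.5]
eef_rot: [0.0, 0.991, 0.132, -0.0]
wrist_force: [0.5, 0.4, -1.7]
grip_width: 37.0
finger_force: 36.3
```

Call:
drive_tool([
  [[0.06, -0.2, 0], [0, 0, 0]],
  [[0.12, -0.4, 0], [0, 0, 0]],
  [[0.18, -0.6, 0], [0, 0, 0]],
  [[0.24, -0.8, 0], [0, 0, 0]],
  [[0.3, -1.0, 0], [0, 0, 0]],
])

```text
clock: 23.0
tool_pos: [498.9, 116.7, 103.5]
eef_rot: [-0.0, 0.991, 0.131, -0.0]
wrist_force: [-0.1, 0.1, -1.4]
grip_width: 37.2
finger_force: 36.3
```

Call:
drive_tool([
  [[0.06, -0.2, 0], [0, 0, 0]],
  [[0.12, -0.4, 0], [0, 0, 0]],
  [[0.18, -0.6, 0], [0, 0, 0]],
  [[0.24, -0.8, 0], [0, 0, 0]],
  [[0.3, -1.0, 0], [0, 0, 0]],
])

```text
clock: 23.62
tool_pos: [529.2, 16.3, 103.4]
eef_rot: [0.0, 0.991, 0.131, -0.0]
wrist_force: [-0.6, -0.1, -1.2]
grip_width: 37.4
finger_force: 36.3
```

Call:
drive_tool([
  [[0.06, -0.2, 0], [0, 0, 0]],
  [[0.12, -0.4, 0], [0, 0, 0]],
  [[0.18, -0.6, 0], [0, 0, 0]],
  [[0.24, -0.8, 0], [0, 0, 0]],
  [[0.3, -1.0, 0], [0, 0, 0]],
])

```text
clock: 24.25
tool_pos: [559.3, -84.0, 103.3]
eef_rot: [-0.0, 0.991, 0.131, -0.0]
wrist_force: [0.2, 0.2, -0.5]
grip_width: 37.0
finger_force: 36.3
```

Call:
drive_tool([
  [[0.06, -0.2, 0], [0, 0, 0]],
  [[0.12, -0.4, 0], [0, 0, 0]],
  [[0.18, -0.6, 0], [0, 0, 0]],
  [[0.24, -0.8, 0], [0, 0, 0]],
  [[0.3, -1.0, 0], [0, 0, 0]],
])

```text
clock: 24.88
tool_pos: [589.3, -184.0, 103.2]
eef_rot: [-0.0, 0.991, 0.131, -0.0]
wrist_force: [0.4, -0.1, -1.2]
grip_width: 37.2
finger_force: 36.3
```

Call:
drive_tool([
  [[0.08, -0.12, -0.05], [0, 0, 0]],
  [[0.16, -0.24, -0.1], [0, 0, 0]],
  [[0.24, -0.36, -0.15], [0, 0, 0]],
  [[0.32, -0.46, -0.2], [0, 0, 0]],
  [[0.32, -0.46, -0.2], [0, 0, 0]],
])

```text
clock: 25.5
tool_pos: [621.1, -228.9, 82.3]
eef_rot: [-0.0, 0.991, 0.131, -0.0]
wrist_force: [-0.3, 1.0, -2.1]
grip_width: 37.4
finger_force: 36.3
```

Run:
```python
from h import *
s=robot.sense();i=get_image('wrist');cv2.imwrite('pics/w6.png',i)
print(s['tool_pos'],s['eef_rot'],s['grip_width'],s['finger_force'])
n,l,S,c=cv2.connectedComponentsWithStats(mask(i,'red'))
for k in range(1,n):
    if S[k,4]>80: print(S[k],c[k].round(1),cast('wrist',c[k],10,s).round(1))
```

```text
[ 621.06029102 -228.91496609   82.28291141] [-3.73831348e-04  9.91361240e-01  1.31158425e-01 -4.68203242e-04] 37.41594520910099 36.261223554611206
[ 242  125   84   22 1665] [283.9 135.5] [ 681.5 -212.5   10. ]
[ 239  178   86   37 3037] [281.6 195.5] [ 638.5 -222.4   10. ]
[ 247  343   71   26 1395] [282.1 355.6] [ 490.6 -262.8   10. ]
```

View pics/w6.png

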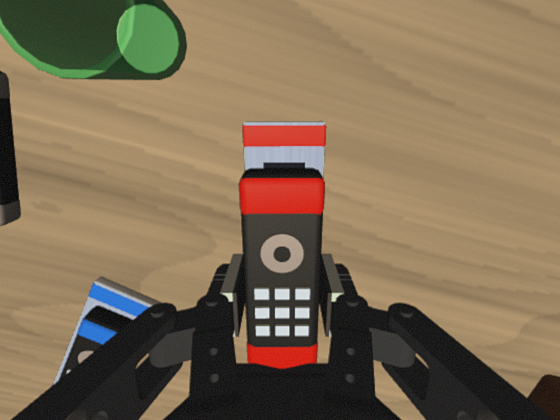

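The red pad's end is at (284,135) and the handset is in line with it. I'm lowering, releasing and retreating upward.

Call:
drive_tool([
  [[0, 0, -0.18], [0, 0, 0]],
  [[0, 0, -0.36], [0, 0, 0]],
  [[0, 0, -0.52], [0, 0, 0]],
  [[0, 0, -0.64], [0, 0, 0]],
  [[0, 0, -0.68], [0, 0, 0]],
])

```text
clock: 26.18
tool_pos: [620.7, -228.5, 14.3]
eef_rot: [-0.0, 0.991, 0.131, -0.0]
wrist_force: [-0.5, -0.3, -1.8]
grip_width: 37.5
finger_force: 36.3
```

Call:
drive_tool([
  [[0, 0, 0], [0, 0, 0]],
  [[0, 0, 0], [0, 0, 0]],
  [[0, 0, 0], [0, 0, 0]],
  [[0, 0, 0.05], [0, 0, 0]],
  [[0, 0, 0.15], [0, 0, 0]],
], grip=0.45)

```text
clock: 26.8
tool_pos: [620.9, -228.6, 30.7]
eef_rot: [-0.0, 0.991, 0.131, -0.0]
wrist_force: [-0.7, -0.5, 0.1]
grip_width: 62.1
finger_force: 0.0
```

Call:
drive_tool([
  [[0, 0, 0.2], [0, 0, 0]],
  [[0, 0, 0.4], [0, 0, 0]],
  [[0, 0, 0.6], [0, 0, 0]],
  [[-0.1, -0.2, 0.8], [0, 0, 0]],
  [[-0.3, -0.4, 1.0], [0, 0, 0]],
])

```text
clock: 27.42
tool_pos: [590.4, -270.1, 132.0]
eef_rot: [0.0, 0.991, 0.131, 0.0]
wrist_force: [-0.2, 0.7, -0.3]
grip_width: 62.2
finger_force: 0.0
```

Call:
drive_tool([
  [[-0.2, -0.2, 0], [0, 0, 0]],
  [[-0.4, -0.4, 0], [0, 0, 0]],
  [[-0.6, -0.6, 0], [0, 0, 0]],
  [[-0.8, -0.8, 0], [0, 0, 0]],
  [[-1.0, -1.0, 0], [0, 0, 0]],
])

```text
clock: 28.05
tool_pos: [489.5, -370.4, 131.5]
eef_rot: [0.0, 0.991, 0.131, 0.0]
wrist_force: [0.9, -0.3, -0.5]
grip_width: 61.9
finger_force: 0.0
```

Call:
drive_tool([
  [[-0.2, -0.2, 0], [0, 0, 0]],
  [[-0.4, -0.4, 0], [0, 0, 0]],
  [[-0.6, -0.4, 0], [0, 0, 0]],
  [[-0.6, -0.4, 0], [0, 0, 0]],
  [[-0.6, -0.4, 0], [0, 0, 0]],
])

```text
clock: 28.68
tool_pos: [431.1, -409.1, 131.0]
eef_rot: [0.0, 0.991, 0.131, 0.0]
wrist_force: [-0.2, 0.2, -0.2]
grip_width: 62.1
finger_force: 0.0
```

Run:
```python
from h import *
i=get_image('top');cv2.imwrite('pics/t7.png',i)
W={'red':(335,155,395,225),'blue':(290,220,345,295),'yellow':(205,215,260,292)}
for c,a in W.items(): print(c,ends('top',i,c,20,win=a))
s=robot.sense();print(s['qvel'],s['clock'])
```

```text
red (array([ 616.1, -228. ]), np.float64(14.7), 'len', np.float64(119.5), [206, 125])
blue ('found', [(array([322., 235.]), np.int32(228))])
yellow (array([466.5, 115.6]), np.float64(10.7), 'len', np.float64(109.7), [239, 224])
[ 7.90999360e-03  6.08002673e-03  2.02209375e-03  2.49260777e-04
 -1.59035538e-03  2.10737967e-05] 28.725
```

View pics/t7.png

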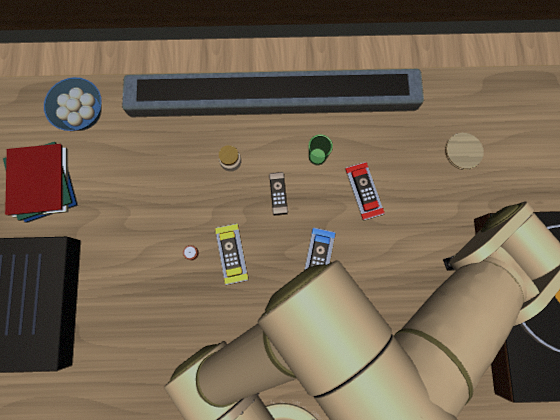

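All three handsets are on their pads and the bystanders haven't moved. I'll zoom in on red, because its end blobs merged unevenly.

Run:
```python
from h import *
i=cv2.imread('pics/t7.png')
cv2.imwrite('pics/t7c.png',cv2.resize(i[150:230,330:400],None,fx=7,fy=7,interpolation=cv2.INTER_CUBIC))
n,l,S,c=cv2.connectedComponentsWithStats(mask(i,'red')[155:225,335:395])
print(S[1:],c[1:]+[335,155])
```

```text
[[ 10   7  23  15 206]
 [ 28  45  16  10 100]
 [ 26  53  24  12 125]] [[357.38834951 169.39805825]
 [370.63       205.03      ]
 [372.216      213.144     ]]
```

View pics/t7c.png

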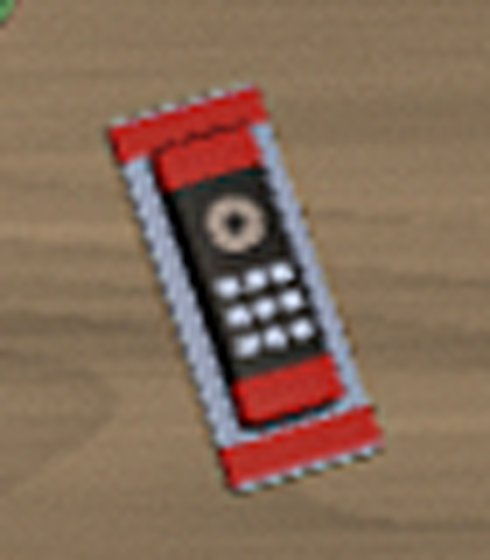

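The crop shows the red handset lying flat inside its pad's outline. Its small offset up and to the right matches the parallax of its raised top.

```bash
python3 -c "
from workcell import robot
print(robot.close_job())"
```

```text
the job is handed in; nothing more can be done
None
```

I put the red, blue and yellow handsets on their own pads, and by my measurements each is within about 3 mm and 1 degree. The grey handset, tumbler, jar and candle look unmoved, and I handed the job in at about 29 s; it gave no verdict.

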